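Restock the jam display and refit its front rail

TASK

Restock the jam display: stand each green-lidded jam jar that waits on the counter in front of the display upright on its board, in one row side by side with any jars already there, then hold the aluminium ruler by its rib and with its straight edge push the whole row back until every jar stands against the back ledge. After that lower the wooden front rail over the two steel pins, lip to the front, until it sits flush on the board. Lay the ruler flat on the counter again, stand the price card from the counter's near right corner upright on the counter in front of the display and parallel to it, and leave the other things alone.

Things in the scene. Friction and masses are not known exactly. Their poses are not given: they have to be found in the camera images.
- display: wooden display stand fixed to the counter: a board 148 (x) by 346 (y) by 15 thick; origin at the centre of its underside, x to its back (away from the robot at yaw 0), y to its left. Back ledge along the rear: front face at x = +62, top 53 above the counter. End cheeks, tops 45 above the counter, from x = +18 to +64, inner faces at y = +165 and -165
- row_line (a point): point on top of the display's board at display x = +32, y = 0: a jar that touches the back ledge has its centre on the line through this point along the display's y (and its front at x = +2)
- pin_left (a point): tip of the left steel pin that rises from the board at display x = -43, y = +95: 10 diameter, tip 20 above the board (35 above the counter), the uppermost 6 tapered to 4
- pin_right (a point): tip of the right steel pin, alike, at display x = -43, y = -95
- front_rail: brown wooden rail, 0.25 kg, right side up: plate 58 (x) by 240 (y) by 12 thick with two 13 mm through holes; on its front edge (x = -29 to -21) an upright lip 16 high, 170 long, and in the lip's middle a grip tab. Origin at the centre of the underside. Seated: flat on the board, lip to the front, origin at display x = -33, y = 0, back edge 6 mm short of jars that touch the ledge
- hole_left (a point): centre of the rail's left hole at its underside (rail x = -10, y = +95); goes over the left pin
- hole_right (a point): centre of the rail's right hole at its underside (rail x = -10, y = -95); goes over the right pin
- rail_tab (a point): grip point in the rail's tab at rail x = -20, y = 0, 52 above the underside; the tab is 30 wide along the rail's y, 18 along its x, and its top is 66 above the rail's underside
- ruler: loose aluminium ruler, 0.25 kg, lying flat on the counter: blade 56 (x) by 290 (y) by 6 thick; origin at the centre of its underside. On it a black grip rib 12 thick (x) and 200 long (y), from 6 to 33 above the underside, centred at x = -10. Its straight working edge is the long edge at x = +28
- ruler_grip (a point): grip point in the middle of the ruler's rib (ruler x = -10), 27 above its underside
- ruler_edge (a point): middle of the ruler's straight working edge (ruler x = +28), 3 above its underside
- jar_1: glass jam jar with a green screw lid, 60 diameter and 86 tall (lid 56 diameter, top 11), 0.3 kg, upright; origin at the centre of its underside, z up. If present, it stands on the display already, 10 to 32 mm in front of the back ledge
- jar_2: glass jam jar with a green screw lid, 60 diameter and 86 tall (lid 56 diameter, top 11), 0.3 kg, upright; origin at the centre of its underside, z up. If present, it stands on the display already, 10 to 32 mm in front of the back ledge
- jar_3: glass jam jar with a green screw lid, 60 diameter and 86 tall (lid 56 diameter, top 11), 0.3 kg, upright; origin at the centre of its underside, z up. If present, it stands on the counter at the start
- jar_4: glass jam jar with a green screw lid, 60 diameter and 86 tall (lid 56 diameter, top 11), 0.3 kg, upright; origin at the centre of its underside, z up. If present, it stands on the counter at the start
- jar_5: glass jam jar with a green screw lid, 60 diameter and 86 tall (lid 56 diameter, top 11), 0.3 kg, upright; origin at the centre of its underside, z up. If present, it stands on the counter at the start
- price_card: loose price card, 75 wide (y) and 62 tall, standing in a slot of a wooden block 22 (x) by 50 (y) by 18 high, 0.045 kg; origin at the centre of the underside; grasp the block across its 22 (the thin card stands between the fingers)
- citrus_press: obstacle, fixed: green cast-iron citrus press, 210 (y) by 170 (x) at its foot, bowl and head above it 312 tall, its lever standing up to 536 at the side nearest the robot; origin about the centre of its foot. Keep the wrist and arm clear of it
- orange: bystander: orange; leave it alone
- lemon: bystander: lemon; leave it alone
- stamp: bystander: rubber stamp with a turned wooden handle; leave it alone
- timer: bystander: round cream kitchen timer with a red grip; leave it alone

How it is judged:
By the outcome, as a careful person would: the job done as asked, in the order asked, and still so for the second after the job is handed in, with the robot touching nothing.
Of jar_1, jar_2 only 1 to 1 are there at a start; the rules pass over those that are not, and their reading is None.
Of jar_3, jar_4, jar_5 only 2 to 3 are there at a start; the rules pass over those that are not, and their reading is None.
At some moment in a run one of ruler, front_rail, price_card may be knocked a few centimetres aside while the robot is not near it.
It also fails if it takes over 208 s, if anything falls off the work surface, if the arm or the gripper's body presses on something with over 40 N, if the wrist force passes 120 N, or if a joint passes its speed limit or range.

ROBOT

A 7-joint arm with a two-finger parallel gripper is mounted at the origin on a cart in front of the work surface, level with it; the furniture and walls round the work are solid. World frame = base frame: x ahead of the robot, y to its left, z up, the work surface at z = 0. Lengths are in m, angles in rad, forces in N, time in s.
With the tool pointing down it reaches from about 0.375 to 0.925 m from the base axis. Payload 3.1 kg.
Tool frame: the origin (TCP) lies between the finger pads; the fingertips stand 19 mm ahead of it and the grasp point (between the pads) is the TCP; z points along the fingers, y is the line along which they close (so a half turn about z gives the same grasp; the last joint's range is limited). The gripper opens to 85 mm and grips with 20 to 120 N. Pads are 22 mm wide; open, the fingers measure 114 mm over their backs; the gripper's body (76 mm by 85 mm) begins 54 mm behind the grasp point. The pads swing forward as they close: fully open they stand 13 mm farther back than shut.
Start: joints at [1.183, 0.383, 0.044, 1.598, -0.018, 1.161, -0.05], TCP at [0.186, -0.623, 0.228] pointing down, gripper open.
Joint ranges: [-2.61, 2.61], [-0.41, 2.15], [-1.48, 1.57], [0, 2.5], [-1.57, 4.71], [0.05, 1.97], [-2.85, 2.85]. Speed limits (rad/s): [2.79, 2.79, 3.14, 3.14, 3.14, 3.14, 3.14].

INTERFACE

Orientations are given as a unit quaternion [x, y, z, w].
In Python, from bench import move_ptp, movel, move_j, move_gripper, pause, inverse_kinematics, read_camera, camera_params, MotionError, sign_off, look_for, tip_of, read_time_s, read_qpos, read_joint_vel, read_effort, read_eef_pos, read_tcp_rot, read_ft_force, read_ft_torque, read_finger_gap, read_grasp_force gives the robot as it stands. Calls block until the motion is done:
- move_ptp(position, orientation): joint-space move of the TCP to a pose.
- movel(position, orientation=None, speed=0.15): straight line of the TCP; orientation=None keeps the orientation; speed is the mean speed in m/s.
- move_j(angles): joint-space move.
- move_gripper(opening, effort=None): finger opening in m; effort is the grip in N (None keeps the last); returns when the fingers have stopped.
- pause(seconds).
- inverse_kinematics(position, orientation): joint angles nearest the present ones, or None.
- read_camera(name): name is "scene" or "top" or "wrist"; returns the picture (400x640x3 uint8, red, green, blue); there is no depth.
- camera_params(name): a dict with "K" (3x3 intrinsics, pixels), "camera_from_world" (4x4, takes a point from world to camera coordinates). Camera axes: x right, y down, z forward; pixel columns grow to the right and rows downward; lengths in m; the calibration is good to about 2 mm. A picture is of the moment at which its call begins: read the wrist's pose just before it. camera_params takes no time and is no camera call; for the wrist camera it gives the pose at the moment of the call.
A pose or a line that the arm cannot do raises MotionError and nothing moves.
- sign_off(): hands the job in; it is judged then, once.
Trained networks look in the newest picture that a camera, given by its name, has taken for a name from the list of things; names that differ only in an ending like _2 or _b are one class to them, and where a whole thing is asked for, a point or a joint stands for the part that bears it (a point fixed in the world has none). Each returns a list of dicts, best first, with "confidence" (0 to 1); they miss things now and then, are a little off and sometimes report something else, mostly with a low value. They report only what shows in the picture. A call takes as long as a camera call.
- look_for(camera, name): "at" ([column, row] in pixels, amid what is visible of it).
- tip_of(camera, name): "at" ([column, row] in pixels: a listed point, or the origin of a listed thing).
Readings, each from a call of its own:
- read_time_s(): time.
- read_qpos(): joint angles.
- read_joint_vel(): joint speeds.
- read_effort(): joint torques, N m.
- read_eef_pos(): TCP position.
- read_tcp_rot(): TCP orientation.
- read_ft_force(): force on the tool from outside, world axes, zero at the start.
- read_ft_torque(): the same for the moment, N m.
- read_finger_gap(): finger opening in m.
- read_grasp_force(): force on a finger pad.
Only numpy, scipy, OpenCV 4.12 (cv2) and the standard library are available. Lean on these libraries where they do the work, as an engineer would, in place of code of your own. Each camera call takes 0.05 s, during which the arm holds its last target. There are 200 camera calls.

## Working session

There is one attempt and no reset: what is moved stays moved. The work goes in short steps, each a Python script; the robot and the scene stay as the last script left them, time stands still between calls to the robot, and variables do not carry over. Pictures are saved under pics/ and viewed, at most 14 in all, crops included, and the job is handed in when it is done.

```bash
ls; mkdir -p pics
python3 - <<'E'
from bench import *
import cv2,numpy as np
for c in ("scene","top"):
    im=read_camera(c); cv2.imwrite(f"pics/{c}0.png",im[:,:,::-1]); p=camera_params(c); print(c,np.round(p["K"],1).tolist(),np.round(p["camera_from_world"],3).tolist())
    for n in ["display","front_rail","ruler","jar_1","price_card","citrus_press","hole_left","hole_right","rail_tab","ruler_grip","ruler_edge","pin_left","pin_right","row_line"]:
        print(c,n,[(np.round(d["at"]).tolist(),round(d["confidence"],2)) for d in tip_of(c,n)])
print(read_tcp_rot(),read_eef_pos(),read_time_s())
E
```

```text
pics
scene [[404.0, 0.0, 318.5], [0.0, 404.0, 196.3], [0.0, 0.0, 1.0]] [[-0.639, -0.769, 0.016, 0.359], [-0.399, 0.313, -0.862, 0.288], [0.658, -0.557, -0.507, 0.971], [0.0, 0.0, 0.0, 1.0]]
scene display [([284.0, 220.0], 0.88)]
scene front_rail [([233.0, 263.0], 0.68)]
scene ruler [([384.0, 217.0], 0.94), ([233.0, 265.0], 0.68)]
scene jar_1 [([310.0, 208.0], 0.91), ([313.0, 250.0], 0.84), ([334.0, 239.0], 0.79), ([277.0, 262.0], 0.57)]
scene price_card [([420.0, 197.0], 0.83)]
scene citrus_press []
scene hole_left [([251.0, 284.0], 0.7)]
scene hole_right [([217.0, 245.0], 0.58), ([306.0, 207.0], 0.34), ([377.0, 214.0], 0.26)]
scene rail_tab [([233.0, 267.0], 0.7), ([238.0, 247.0], 0.59), ([266.0, 224.0], 0.56)]
scene ruler_grip [([386.0, 216.0], 0.66)]
scene ruler_edge [([378.0, 212.0], 0.6)]
scene pin_left [([265.0, 225.0], 0.87), ([317.0, 209.0], 0.56), ([220.0, 247.0], 0.19)]
scene pin_right [([320.0, 208.0], 0.97)]
scene row_line [([279.0, 212.0], 0.84), ([198.0, 238.0], 0.69), ([377.0, 212.0], 0.6)]
top [[414.0, 0.0, 313.9], [0.0, 414.0, 197.2], [0.0, 0.0, 1.0]] [[-0.001, -1.0,
[... 289 characters left out ...]
 0.83), ([221.0, 240.0], 0.73), ([289.0, 245.0], 0.63), ([366.0, 253.0], 0.38)]
top price_card [([439.0, 245.0], 0.57), ([289.0, 248.0], 0.31)]
top citrus_press []
top hole_left [([189.0, 256.0], 0.83)]
top hole_right [([189.0, 186.0], 0.9), ([237.0, 194.0], 0.7)]
top rail_tab [([189.0, 217.0], 0.71)]
top ruler_grip [([365.0, 251.0], 0.81)]
top ruler_edge [([366.0, 241.0], 0.78), ([223.0, 239.0], 0.42)]
top pin_left [([237.0, 193.0], 0.92), ([190.0, 219.0], 0.49)]
top pin_right [([307.0, 198.0], 0.7), ([185.0, 213.0], 0.55)]
top row_line [([272.0, 174.0], 0.87), ([258.0, 244.0], 0.57)]
[ 9.89518618e-01  1.44405347e-01  3.25881703e-06 -1.29663663e-05] [ 0.18575378 -0.6228962   0.22765343] 1.5
```

```bash
python3 - <<'E'
import cv2
im=cv2.imread("pics/top0.png"); cv2.imwrite("pics/t0.png",cv2.resize(im[130:330,120:490],(800,432),interpolation=cv2.INTER_CUBIC))
E
cat > h.py <<'E'
from bench import *
import numpy as np, cv2
from scipy.spatial.transform import Rotation as R
def Q(a):  # tool down, tool y (closing line) at world angle a (rad)
    # rotation: z down; y axis=(cos a, sin a,0); x = y x z
    y=np.array([np.cos(a),np.sin(a),0]);z=np.array([0,0,-1.]);x=np.cross(y,z)
    return R.from_matrix(np.c_[x,y,z]).as_quat()
def ray(p,uv,z):
    T=np.array(p["camera_from_world"]);K=np.array(p["K"])
    d=T[:3,:3].T@np.linalg.solve(K,[*uv,1]);c=-T[:3,:3].T@T[:3,3]
    return c+d*(z-c[2])/d[2]
def proj(p,X):
    T=np.array(p["camera_from_world"]);K=np.array(p["K"])
    c=T[:3,:3]@np.array(X)+T[:3,3];u=K@c;return u[:2]/u[2]
def seen(cam,name,z,f=tip_of,mn=.3):
    p=camera_params(cam)
    return [(np.round(ray(p,d["at"],z)[:2],4).tolist(),round(d["confidence"],2)) for d in f(cam,name) if d["confidence"]>mn]
E
python3 - <<'E'
from h import *
p=camera_params("top"); s=camera_params("scene")
for n,t,sc,z in [("disp",(270,184),(284,220),0),("rail",(185,218),(233,263),0),("ruler",(364,249),(384,217),0),("j1",(301,186),(310,208),.015),("ja",(260,248),(313,250),0),("jb",(221,240),(277,262),0),("jc",(289,245),(334,239),0),("card",(439,245),(420,197),0),("hl",(189,256),(251,284),0),("hr",(189,186),(217,245),0),("tab",(189,217),(233,267),.052),("grip",(365,251),(386,216),.027),("edge",(366,241),(378,212),.003),("pl",(237,193),(265,225),.035),("pr",(307,198),(320,208),.035),("row",(272,174),(279,212),.015)]:
    print(n,ray(p,t,z)[:2].round(3),ray(s,sc,z)[:2].round(3))
E
```

```text
disp [0.611 0.108] [0.611 0.106]
rail [0.513 0.352] [0.524 0.342]
ruler [ 0.425 -0.161] [ 0.42  -0.164]
j1 [0.604 0.018] [0.597 0.009]
ja [0.428 0.136] [0.43  0.131]
jb [0.451 0.247] [0.451 0.244]
jc [0.436 0.053] [0.432 0.047]
card [ 0.436 -0.375] [ 0.428 -0.364]
hl [0.405 0.338] [0.42  0.347]
hr [0.606 0.342] [0.625 0.338]
tab [0.514 0.324] [0.452 0.377]
grip [ 0.42 -0.16] [ 0.394 -0.141]
edge [ 0.447 -0.166] [ 0.451 -0.167]
pl [0.582 0.197] [0.581 0.196]
pr [0.568 0.001] [0.552 0.003]
row [0.638 0.101] [0.641 0.104]
```

View pics/t0.png

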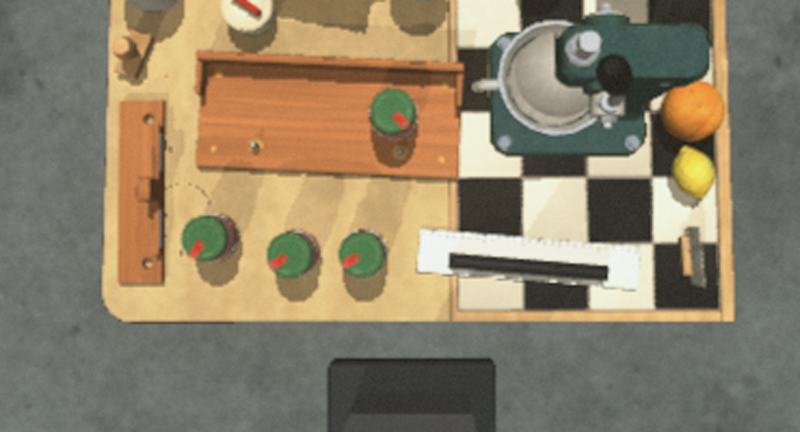

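View pics/scene0.png

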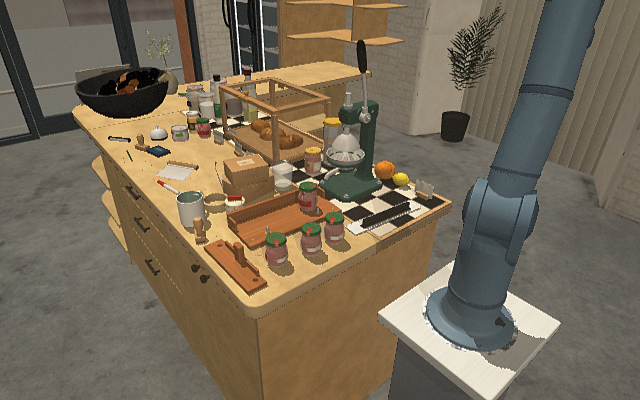

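The top view shows three jars on the counter (crop 207,238; 292,254; 362,254) and one on the display (393,112). The rail stands on end at left with its lip facing right. The ruler is at (530,262) and the card at (690,258). I'll retract clear of the press, swing left and look closely from the wrist.

```bash
cat >> h.py <<'E'
def best(pos,a):
    c=[]
    for k in (0,np.pi,-np.pi):
        q=inverse_kinematics(list(pos),list(Q(a+k)))
        if q is not None: c.append((abs(q[6]),a+k,np.array(q)))
    return min(c,key=lambda t:t[0]) if c else None
def ptp(pos,a):
    b=best(pos,a); move_ptp(list(pos),list(Q(b[1]))); return b[1]
def snap(name,cam="wrist"):
    p=camera_params(cam); im=read_camera(cam); cv2.imwrite(f"pics/{name}.png",im[:,:,::-1]); return p
E
python3 - <<'E'
from h import *
x,y,z=read_eef_pos(); o=list(read_tcp_rot())
movel([0.125,-.42,.33],o,.3)
for t in (-45,0,20): 
    t=np.radians(t); ptp([.43*np.cos(t),.43*np.sin(t),.36],0); print(read_qpos().round(2) if hasattr(read_qpos(),'round') else read_qpos())
ptp([.5,.12,.40],0)
p=snap("w0"); T=np.array(p["camera_from_world"]); print("cam",(-T[:3,:3].T@T[:3,3]).round(3),T[2,:3].round(2),read_time_s())
for n,zz in [("jar_1",0),("pin_left",.035),("pin_right",.035),("row_line",.015),("display",0),("front_rail",0),("hole_left",0),("hole_right",0),("rail_tab",.052)]: print(n,seen("wrist",n,zz))
E
```

```text
[ 0.9  -0.13 -0.18  1.9  -0.02  1.37  0.72]
[ 0.65 -0.14 -0.66  1.88 -0.09  1.37  0.01]
[ 0.54 -0.16 -0.86  1.88 -0.12  1.37 -0.29]
cam [0.502 0.182 0.546] [-0.   -0.26 -0.96] 5.7583
jar_1 [([0.431, 0.142], 0.86), ([0.453, 0.2434], 0.67), ([0.6042, 0.0081], 0.66), ([0.4271, 0.0476], 0.66)]
pin_left [([0.5729, 0.1964], 0.95)]
pin_right [([0.5615, 0.0072], 0.8)]
row_line [([0.636, 0.0991], 0.76)]
display [([0.6146, 0.102], 0.74)]
front_rail [([0.5067, 0.3452], 0.79)]
hole_left [([0.4149, 0.3361], 0.67)]
hole_right [([0.6016, 0.3408], 0.97)]
rail_tab [([0.5105, 0.3305], 0.56), ([0.4528, -0.1325], 0.42)]
```

View picture.

View pics/w0.png

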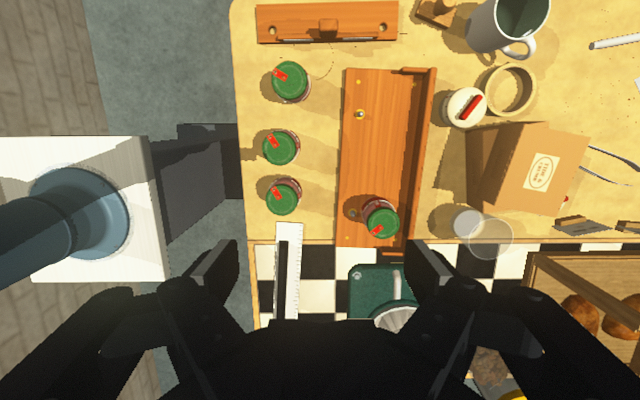

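The wrist view shows the jars at (290,82), (281,147) and (283,197), the display jar at (381,218), the left pin at (360,114), the right pin at (352,213), and the board's front edge from (343,68) to (337,246). Next I'll refine the lid centres by colour and the display pose from the pins and edges.

```bash
cat >> h.py <<'E'
def lids(cam,zl):
    p=camera_params(cam); im=read_camera(cam); h=cv2.cvtColor(im,cv2.COLOR_RGB2HSV)
    m=((h[...,0]>50)&(h[...,0]<80)&(h[...,1]>120)&(h[...,2]>40)).astype(np.uint8)
    red=(((h[...,0]<8)|(h[...,0]>172))&(h[...,1]>150)&(h[...,2]>120)).astype(np.uint8)
    m=cv2.morphologyEx(m,cv2.MORPH_OPEN,np.ones((3,3)))
    n,l,s,c=cv2.connectedComponentsWithStats(m); out=[]
    for i in range(1,n):
        if s[i,4]>150:
            hull=cv2.convexHull(np.argwhere(l==i)[:,::-1].astype(np.float32)); (u,v),r=cv2.minEnclosingCircle(hull)
            M=cv2.moments(hull); u,v=M["m10"]/M["m00"],M["m01"]/M["m00"]
            out.append((ray(p,(u,v),zl)[:2].round(4).tolist(),round(r,1),(round(u),round(v))))
    return out
E
python3 - <<'E'
from h import *
for z in (.086,.101): print(z,lids("wrist",z))
print(lids("top",.086))
p=camera_params("wrist")
for u in [(342.5,68),(337,246),(402,72),(435,70)]: print(u,ray(p,u,.015)[:2].round(4))
pt=camera_params("top")
for u in [(197,167),(459,179)]: print(ray(pt,(120+u[0]*370/800,130+u[1]*200/432),.015)[:2].round(4))
g=cv2.cvtColor(cv2.imread("pics/w0.png"),cv2.COLOR_BGR2HSV)
im=cv2.imread("pics/w0.png"); cv2.imwrite("pics/w0c.png",cv2.resize(im[50:260,320:450],None,fx=2.8,fy=2.8,interpolation=cv2.INTER_CUBIC))
E
```

```text
0.086 [([0.4523, 0.2438], 13.5, (291, 82)), ([0.4312, 0.1424], 14.1, (279, 148)), ([0.4316, 0.0497], 10.8, (282, 202)), ([0.6126, 0.0086], 12.7, (385, 224))]
0.101 [([0.454, 0.2421], 12.9, (291, 82)), ([0.4332, 0.1398], 11.7, (279, 151)), ([0.4337, 0.0542], 10.7, (282, 202)), ([0.6076, 0.0133], 10.9, (384, 225))]
[]
(342.5, 68) [0.5377 0.2755]
(337, 246) [ 0.5333 -0.0669]
(402, 72) [0.6432 0.269 ]
(435, 70) [0.7013 0.2723]
[0.5432 0.2735]
[ 0.5269 -0.0704]
```

View pics/w0c.png

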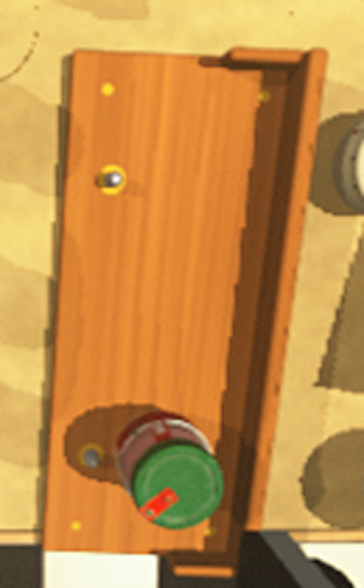

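The crop gives the board's front corners at (73,50) and (44,552), the pin tips at (114,180) and (92,458), and brass dots at (107,89) and (76,525), all in crop pixels.

Run:
```python
from h import *
p=camera_params("wrist")
f=lambda c,z: ray(p,(320+c[0]/2.8,50+c[1]/2.8),z)[:2]
L,Rr=f((114,180),.035),f((92,458),.035); a,b=f((73,50),.015),f((44,552),.015); c,d=f((107,89),.015),f((76,525),.015)
for n,(l,r) in dict(pin=(L,Rr),edge=(a,b),dots=(c,d)).items():
    v=l-r; print(n,l.round(4),r.round(4),np.linalg.norm(v).round(4),"yaw",np.degrees(np.arctan2(-v[0],v[1])).round(2))
v=L-Rr; yaw=np.arctan2(-v[0],v[1]); ex=np.array([np.cos(yaw),np.sin(yaw)])
print("origin pins",((L+Rr)/2+.043*ex).round(4),"edge",((a+b)/2+.074*ex).round(4))
```

```text
pin [0.57   0.1967] [0.5618 0.0114] 0.1855 yaw -2.54
edge [0.544  0.2757] [ 0.5306 -0.0695] 0.3455 yaw -2.21
dots [0.5662 0.2528] [ 0.554  -0.0477] 0.3008 yaw -2.32
origin pins [0.6089 0.1022] edge [0.6112 0.0998]
```

```bash
cat >> h.py <<'E'
YAW=-0.041; O=np.array([.610,.102]); EX=np.array([np.cos(YAW),np.sin(YAW)]); EY=np.array([-EX[1],EX[0]])
def D(x,y): return O+EX*x+EY*y
def jar(guess,yd,xd=.004):
    move_gripper(.085); ptp([guess[0],guess[1]+.04,.25],YAW); pause(.2)
    c=[l for l in lids("wrist",.086) if np.hypot(*(np.array(l[0])-guess))<.03]; print("lid",c)
    g=np.array(c[0][0]) if c else np.array(guess)
    g=guess if not c else g
    movel([g[0],g[1],.20],None,.3); movel([g[0],g[1],.052],None,.2)
    move_gripper(.04,30); print("gap",read_finger_gap(),read_grasp_force())
    movel([g[0],g[1],.17],None,.25)
    t=D(xd,yd); movel([*t,.17],None,.25); movel([*t,.09],None,.2); movel([*t,.0675],None,.05); print("F",read_ft_force())
    move_gripper(.072); movel([*t,.18],None,.25); print(read_time_s())
E
python3 - <<'E'
from h import *
jar((.452,.244),.1095)
ptp([.6,.14,.3],YAW); snap("w1"); print(lids("wrist",.101))
E
```

```text
lid [([0.4519, 0.244], 16.0, (321, 212))]
gap 0.05520187738385776 30.945375201190473
F [-2.27329141 -0.9441405   4.46345371]
12.8833
[([0.6189, 0.2105], 16.9, (336, 116)), ([0.4385, 0.0563], 13.4, (205, 241)), ([0.6073, 0.0128], 13.9, (332, 265))]
```

Run:
```python
from h import *
jar((.431,.140),.0435)
jar((.431,.051),-.0225)
ptp([.6,.14,.3],YAW); snap("w2"); 
for l in lids("wrist",.101):
    d=np.array(l[0])-O; print(l, (d@EX).round(4),(d@EY).round(4))
ptp([.43,-.12,.33],YAW); snap("w3"); print(read_qpos())
for n,z in [("ruler",0),("ruler_grip",.027),("ruler_edge",.003),("price_card",0)]: print(n,seen("wrist",n,z))
```

```text
lid [([0.4304, 0.1389], 16.0, (320, 214))]
gap 0.05549064398647764 30.712825782757136
F [-3.9003403  -1.31430956  3.51279119]
20.1083
lid [([0.4316, 0.0496], 16.0, (322, 215))]
gap 0.05522333849776951 30.602631022447895
F [-3.69664169 -1.10230525  3.35631659]
26.6917
([0.6182, 0.215], 20.6, (335, 110)) 0.0036 0.1132
([0.6269, 0.153], 20.0, (344, 162)) 0.0148 0.0516
([0.6153, 0.1447], 15.6, (334, 169)) 0.0035 0.0429
([0.6125, 0.0799], 14.4, (334, 218)) 0.0034 -0.022
([0.6069, 0.0124], 14.2, (331, 264)) 0.0006 -0.0897
[ 1.30670772 -0.09408929 -1.04253838  1.88688388 -0.08539145  1.30273159
  0.25002596]
ruler [([0.4374, -0.1387], 0.84)]
ruler_grip [([0.4319, -0.1362], 0.96)]
ruler_edge [([0.4727, -0.1395], 0.92)]
price_card [([0.427, -0.3745], 0.77), ([0.6145, 0.082], 0.74)]
```

View pics/w3.png

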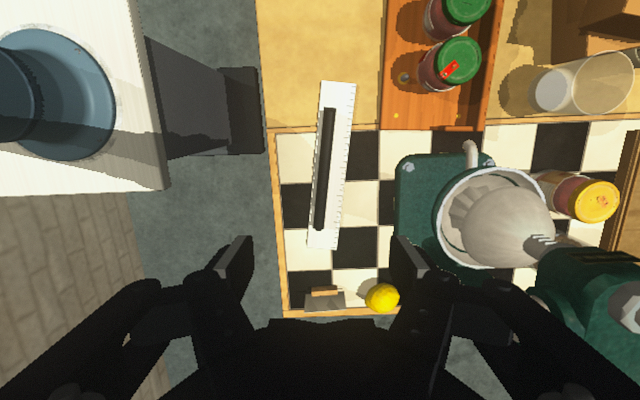

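The ruler has been knocked to about (0.437,-0.139). Its rib runs from (329,107) to (320,230) and its blade corners are (322,81), (355,85), (306,246) and (337,250). The card is at (325,297).

Run:
```python
from h import *
p=camera_params("wrist")
f=lambda u,z: ray(p,u,z)[:2]
for n,l,r,z in [("rib",(329,107),(320,230),.033),("edge",(355,85),(337,250),.006),("back",(322,81),(306,246),.006)]:
    a,b=f(l,z),f(r,z); v=a-b; print(n,((a+b)/2).round(4),np.linalg.norm(v).round(3),np.arctan2(-v[0],v[1]).round(4))
# approach
g=f(((329+320)/2,(107+230)/2),.033)
ptp([g[0],g[1]+.02,.20],-.10); p=snap("w4"); print(p["K"][0].round(1),read_qpos())
for n,z in [("ruler_grip",.027),("ruler_edge",.003)]: print(n,seen("wrist",n,z))
im=cv2.imread("pics/w4.png"); g=cv2.cvtColor(im,cv2.COLOR_BGR2GRAY)
```

```text
rib [ 0.4353 -0.1335] 0.202 -0.1074
edge [ 0.4716 -0.1431] 0.287 -0.1227
back [ 0.417 -0.134] 0.286 -0.1412
[276.9   0.  321. ] [ 1.25065273  0.14196691 -1.14350733  2.04521632  0.15047214  1.03911578
 -0.06514917]
ruler_grip [([0.4363, -0.1375], 0.96)]
ruler_edge [([0.4725, -0.1428], 0.9)]
```

View pics/w4.png

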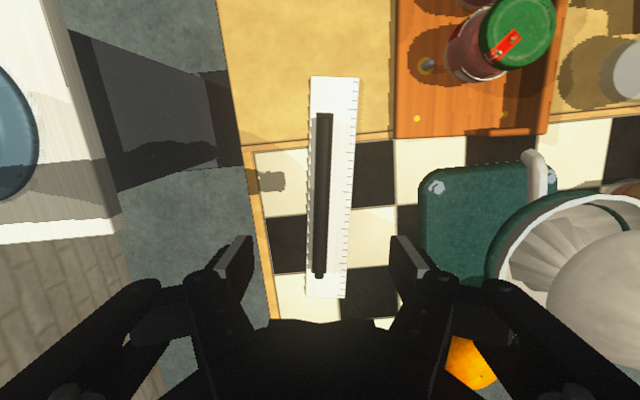

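The rib ends are at (325,113) and (320,277), and the working edge runs from (359,78) to (344,298). I'll grasp the rib, carry the ruler over and push.

```bash
cat > push.py <<'E'
from h import *
p=camera_params("wrist"); f=lambda u,z: ray(p,u,z)[:2]
a,b=f((325,113),.033),f((320,277),.033); v=a-b; yr=np.arctan2(-v[0],v[1]); g=(a+b)/2
e1,e2=f((359,78),.006),f((344,298),.006); w=e1-e2; ye=np.arctan2(-w[0],w[1])
print("rib",g.round(4),np.linalg.norm(v).round(3),yr,ye,np.linalg.norm(w))
y=(yr+ye)/2; print("edge dist",(((e1+e2)/2-g)@[np.cos(y),np.sin(y)]).round(4))
k=best([*g,.1],y)[1]; dk=k-y
move_gripper(.05)
movel([*g,.10],list(Q(k)),.2); movel([*g,.029],None,.1)
move_gripper(0.0,70); print("gap",read_finger_gap(),read_grasp_force())
movel([*g,.11],None,.15)
t=D(-.125,.012); movel([*t,.13],list(Q(YAW+dk)),.15)
movel([*t,.068],None,.15); snap("w5"); print(read_time_s(),read_ft_force())
E
python3 push.py
```

```text
rib [ 0.4375 -0.1361] 0.202 -0.1286179135378197 -0.1376527503338545 0.29153929483954333
edge dist 0.037
gap -9.078612116338519e-05 3.9394173933214915
35.175 [ 0.52024066 -0.27065378  0.62454361]
```

View pics/w5.png

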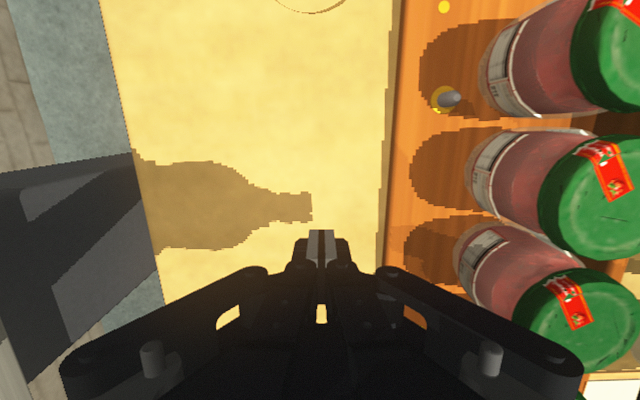

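The gripper closed empty, so the ruler isn't in hand. I'll look for it again.

Run:
```python
from h import *
movel([*D(-.125,.012),.2],None,.25); move_gripper(.05)
k=ptp([.437,-.116,.20],-.13); print(k); snap("w6")
for n,z in [("ruler_grip",.027),("ruler_edge",.003)]: print(n,seen("wrist",n,z))
```

```text
-0.13
ruler_grip [([0.4353, -0.1402], 0.87), ([0.6007, -0.3501], 0.74), ([0.4753, -0.1362], 0.41)]
ruler_edge [([0.4791, -0.1426], 0.97)]
```

View pics/w6.png

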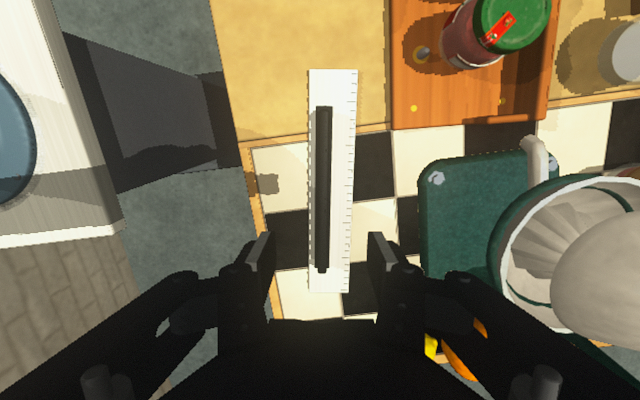

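Run:
```python
from h import *
p=camera_params("wrist"); f=lambda u,z: ray(p,u,z)[:2]
a,b=f((324,107),.033),f((321,272),.033); g=(a+b)/2; v=a-b; print(g,np.arctan2(-v[0],v[1]))
movel([*g,.10],list(Q(-.13)),.2); movel([*g,.027],None,.1); print(read_eef_pos(),read_ft_force(),read_finger_gap())
for o in (.03,.02,.012): 
    move_gripper(o,30); print(o,read_finger_gap(),read_grasp_force(),read_ft_force().round(1))
snap("w7")
im=cv2.imread("pics/w7.png"); cv2.imwrite("pics/w7c.png",cv2.resize(im[:320,200:450],None,fx=1.8,fy=1.8))
```

```text
[ 0.43706979 -0.133744  ] -0.14200956289415748
[ 0.43777428 -0.13381067  0.02756291] [ 0.01690496  0.49514349 -0.04950557] 0.049806390918568394
0.03 0.03017621177963647 0.0 [-0.4  0.1  0.3]
0.02 0.01972934246654174 0.0 [-0.2  0.8  0.2]
0.012 0.012070031731104198 1.182404514402151 [ 0.2 -0.3 -0.7]
```

View pics/w7c.png

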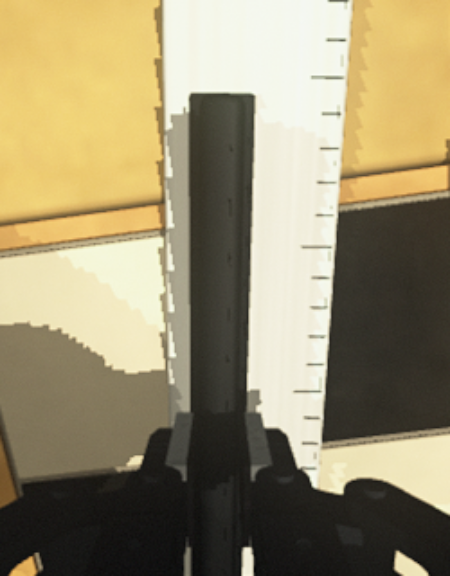

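The fingers now straddle the rib correctly. I'll squeeze gently.

Run:
```python
from h import *
for o,e in ((.008,40),(.004,60)):
    move_gripper(o,e); pause(.3); print(o,read_finger_gap(),read_grasp_force(),read_ft_force().round(1))
x=read_eef_pos(); movel([x[0],x[1],.045],None,.05); print(read_finger_gap(),read_grasp_force(),read_ft_force().round(1))
```

```text
0.008 0.00998824069552771 39.182950258255005 [-0.3  0.7  3. ]
0.004 0.009108870532600259 58.86496961116791 [ 0.3 -0.2  5.6]
0.009016458869711802 58.598374128341675 [ 0.7  0.8 -2.9]
```

```bash
cat > push2.py <<'E'
from h import *
x=read_eef_pos(); movel([x[0],x[1],.13],None,.15)
t=D(-.125,.012); movel([*t,.13],list(Q(YAW)),.12)
movel([*t,.069],None,.12); print(read_time_s(),read_ft_force().round(1),read_finger_gap())
snap("w8"); p=camera_params("wrist"); print("expect edge mid at",proj(p,[*D(-.125+.038,.012),.048]),"ends",proj(p,[*D(-.087,.157),.048]))
E
python3 push2.py
```

```text
45.1333 [ 0.5  0.3 -1.7] 0.008771406483661764
expect edge mid at [378.73925984 226.1056535 ] ends [394.40225618 -40.02141002]
```

View pics/w8.png

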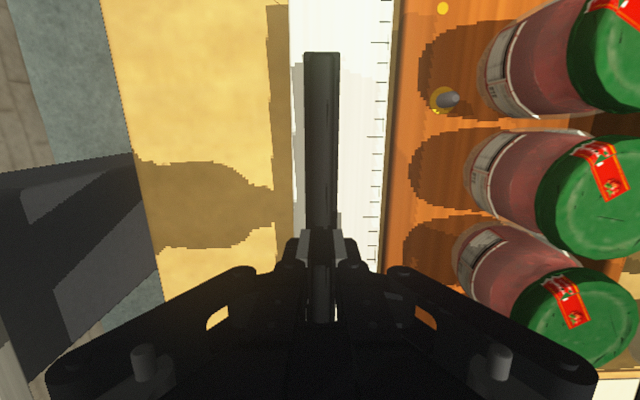

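The ruler's edge lies where expected (380,225 to 390,0) and parallel to the board. Pushing now.

```bash
cat > push3.py <<'E'
from h import *
for xt in (-.075,-.055,-.045,-.042,-.040,-.038,-.036,-.034,-.032,-.030):
    movel([*D(xt,.012),.069],None,.04); F=read_ft_force(); fx=F[:2]@EX; print(xt,round(fx,1),F.round(1))
    if fx<-16: break
pause(.2); snap("w9")
movel([*D(xt-.02,.012),.069],None,.05); movel([*D(-.125,.012),.08],None,.1); movel([*D(-.125,.012),.13],None,.15)
print(read_finger_gap(),read_time_s())
E
python3 push3.py
```

```text
-0.075 -0.3 [-0.3  0.  -3. ]
-0.055 -5.2 [-5.1  1.2 -0.4]
-0.045 -5.3 [-5.3  0.4 -2.9]
-0.042 -4.7 [-4.7  0.3 -4.1]
-0.04 -4.7 [-4.8 -0.4 -5. ]
-0.038 -4.2 [-4.1  0.9 -4.6]
-0.036 -4.5 [-4.5 -0.4 -4.1]
-0.034 -5.5 [-5.5  0.3 -5.4]
-0.032 -4.2 [-4.2 -0.5 -5.1]
-0.03 -5.6 [-5.7 -0.2 -4.3]
0.008518991473501514 51.575
```

No ledge contact yet, only about 5 N of sliding friction. I'll go further, guided by force.

```bash
cat > push4.py <<'E'
from h import *
movel([*D(-.125,.012),.069],None,.15); movel([*D(-.04,.012),.069],None,.08)
for xt in np.arange(-.030,-.013,.002):
    movel([*D(xt,.012),.069],None,.03); F=read_ft_force(); fx=F[:2]@EX; print(xt.round(3),round(fx,1),F.round(1),read_ft_torque().round(2))
    if fx<-18: break
pause(.2); snap("w10"); p=camera_params("wrist"); print("edge mid",proj(p,[*D(xt+.038,.012),.048]),"end",proj(p,[*D(xt+.038,.12),.048]))
E
python3 push4.py
```

```text
-0.03 -5.6 [-5.6 -0.  -0.4] [ 0.04  1.24 -0.06]
-0.028 -7.2 [-7.2  1.   0.3] [ 0.05  1.65 -0.04]
-0.026 -8.3 [-8.3  0.5  1. ] [ 0.01  2.23 -0.16]
-0.024 -11.5 [-11.5  -0.    1.5] [ 0.05  2.67 -0.04]
-0.022 -13.5 [-13.5   1.    3.3] [ 0.01  3.15 -0.06]
-0.02 -14.6 [-14.6   0.4   3.1] [-0.02  3.58 -0.07]
-0.018 -16.4 [-16.4   0.6   4.1] [ 0.02  4.02 -0.06]
-0.016 -18.5 [-18.6  -0.2   5.2] [ 0.    4.47 -0.1 ]
edge mid [403.1649968  229.57459892] end [420.21385561  37.78256835]
```

View pics/w10.png

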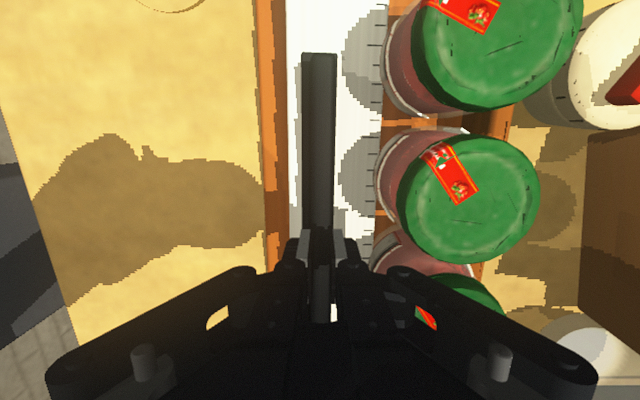

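The force rises steadily from 5 to 18 N, so the row is probably on the ledge. I'll back off and verify the lid positions.

```bash
cat > chk.py <<'E'
from h import *
movel([*D(-.06,.012),.069],None,.08); movel([*D(-.125,.012),.09],None,.15); movel([*D(-.125,.03),.26],None,.2); pause(.2)
snap("w11"); print(read_finger_gap(),read_time_s())
for l in lids("wrist",.101):
    d=np.array(l[0])-O; print(l,(d@EX).round(4),(d@EY).round(4))
print([ (n,seen("wrist",n,z)) for n,z in (("jar_1",.015),("pin_left",.035),("pin_right",.035),("row_line",.015))])
E
python3 chk.py
```

```text
0.00874855162517996 58.4
([0.6517, 0.2288], 21.0, (479, 87)) 0.0365 0.1284
([0.6489, 0.211], 20.7, (475, 106)) 0.0344 0.1105
([0.6447, 0.1976], 23.6, (470, 119)) 0.0308 0.0969
([0.6567, 0.1527], 21.9, (476, 161)) 0.0446 0.0526
([0.6458, 0.145], 18.7, (466, 168)) 0.034 0.0444
([0.6308, 0.1367], 19.7, (451, 176)) 0.0194 0.0355
([0.6544, 0.0914], 18.5, (469, 214)) 0.0448 -0.0088
([0.6422, 0.0791], 17.4, (457, 224)) 0.0331 -0.0216
([0.6262, 0.073], 18.1, (443, 230)) 0.0174 -0.0283
([0.6346, 0.025], 21.0, (447, 266)) 0.0277 -0.0759
([0.6392, 0.0122], 15.3, (450, 275)) 0.0329 -0.0885
[('jar_1', [([0.6415, 0.0762], 0.83), ([0.6519, 0.21], 0.79), ([0.6409, 0.0083], 0.73), ([0.6495, 0.1429], 0.63)]), ('pin_left', [([0.5739, 0.1914], 0.88)]), ('pin_right', [([0.5665, 0.0051], 0.8)]), ('row_line', [([0.6426, 0.0987], 0.6), ([0.5022, 0.0379], 0.36)])]
```

View pics/w11.png

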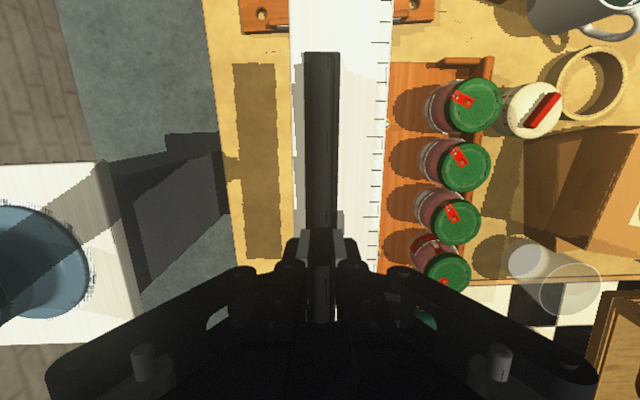

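All four lids are on one line parallel to the ledge, at display x of 33–34 mm, so the row touches the ledge and my origin is about 1.5 mm short. Next I'll lay the ruler back and inspect the rail.

```bash
sed -i 's/O=np.array(\[.610,.102\])/O=np.array([.6112,.102])/' h.py
cat > lay.py <<'E'
from h import *
movel([.47,.06,.2],None,.3); movel([.4375,-.1345,.13],list(Q(-.13)),.25); movel([.4375,-.1345,.045],None,.15)
for z in (.036,.032,.030,.029,.028,.027):
    movel([.4375,-.1345,z],None,.03); F=read_ft_force(); print(z,F.round(1))
    if F[2]>3: break
move_gripper(.05); movel([.4375,-.1345,.15],None,.25)
ptp([.50,.37,.28],YAW); pause(.2); print(read_time_s(),read_qpos().round(2)); p=snap("w12")
for n,z in [("front_rail",0),("hole_left",.012),("hole_right",.012),("rail_tab",.052)]: print(n,seen("wrist",n,z))
E
python3 lay.py
```

```text
0.036 [ 0.2  0.3 -3. ]
0.032 [ 0.1 -0.1 -2.4]
0.03 [ 0.1  0.3 -2.9]
0.029 [-0.3  0.1 -1.6]
0.028 [ 0.5 -0.4 -2.3]
0.027 [-0.8  0.3  1.4]
65.7833 [ 0.18  0.59 -1.24  1.57  0.57  1.39 -1.16]
front_rail [([0.5098, 0.3472], 0.85), ([0.6965, 0.36], 0.74)]
hole_left [([0.4195, 0.3373], 0.91)]
hole_right [([0.6044, 0.3439], 0.55)]
rail_tab [([0.5099, 0.3329], 0.7)]
```

View pics/w12.png

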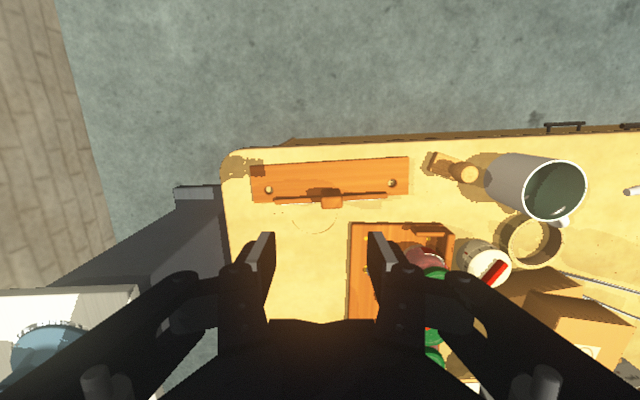

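The rail's holes are at (268,190) and (392,184), its tab is at (332,202), and its lip faces the display side. I'll compute its pose and take one closer numeric check before grasping.

```bash
cat > rail.py <<'E'
from h import *
p=camera_params("wrist"); f=lambda u,z: ray(p,u,z)[:2]
def pose(hl,hr):
    v=np.array(hl)-hr; y=np.arctan2(-v[0],v[1]); m=(np.array(hl)+hr)/2; ex=np.array([np.cos(y),np.sin(y)])
    return m,y,ex,np.linalg.norm(v)
m,y,ex,d=pose(f((268,190),.012),f((392,184),.012)); tab=m-.010*ex
print("pixel",m.round(4),np.degrees(y).round(2),d.round(4),"tab",tab.round(4),"tabtop px",f((332,202),.066).round(4))
a=y; print([ (k,None if inverse_kinematics([*tab,.1],list(Q(a+k))) is None else np.round(inverse_kinematics([*tab,.1],list(Q(a+k))),2)) for k in (0,np.pi)])
# closer look with tool above the rail, camera beyond
move_gripper(.05)
move_ptp([tab[0],tab[1],.17],list(Q(a))); pause(.2); p=snap("w13"); T=p["camera_from_world"]; print("cam",(-T[:3,:3].T@T[:3,3]).round(3),read_qpos().round(2))
for n,z in [("front_rail",0),("hole_left",.0),("hole_right",.0),("rail_tab",.052)]: print(n,seen("wrist",n,z),tip_of("wrist",n)[:1])
E
python3 rail.py
```

```text
pixel [0.5122 0.3366] 90.48 0.1907 tab [0.5123 0.3266] tabtop px [0.5132 0.3284]
[(0, array([ 0.3 ,  0.97, -1.37,  1.76,  0.99,  1.3 ,  0.26])), (3.141592653589793, array([-0.  ,  0.59, -0.81,  1.77,  0.5 ,  1.  , -2.57]))]
cam [0.445 0.325 0.317] [ 0.32  0.88 -1.43  1.71  0.9   1.37  0.31]
front_rail [([0.5156, 0.3463], 0.79)] [{'at': [339.0, 183.4], 'confidence': 0.79}]
hole_left [([0.4203, 0.3334], 0.8)] [{'at': [329.4, 97.0], 'confidence': 0.8}]
hole_right [([0.6057, 0.3357], 0.66)] [{'at': [328.9, 253.6], 'confidence': 0.66}]
rail_tab [([0.5087, 0.3253], 0.81)] [{'at': [321.3, 188.1], 'confidence': 0.81}]
```

```bash
cat > pins.py <<'E'
from h import *
ptp([.5,.25,.26],YAW)
for i,(x,y) in enumerate([(-.09,.13),(-.04,.10),(-.12,.0),(-.05,-.04)]):
    movel([*D(x,y),.21],list(Q(YAW)),.3); pause(.15); p=snap(f"p{i}")
    for n in ("pin_left","pin_right"):
        s=seen("wrist",n,.035); 
        for q,c in s[:1]: 
            d=np.array(q)-O; print(i,n,c,(d@EX).round(4),(d@EY).round(4))
tiles=[]
for i in range(4):
    im=cv2.imread(f"pics/p{i}.png"); tiles.append(im)
print(read_time_s())
E
python3 pins.py
```

```text
0 pin_left 0.62 -0.0396 0.0889
1 pin_left 0.63 -0.0391 0.0894
1 pin_right 0.93 -0.0431 -0.1002
2 pin_left 0.78 -0.0428 0.0918
2 pin_right 0.89 -0.0464 -0.0994
3 pin_left 0.85 -0.0403 0.0898
3 pin_right 0.6 -0.0433 -0.0982
72.275
```

```bash
cat > mon.py <<'E'
from h import *
# rows: pin crops 30x30 px from p0..p3 upscaled x8; camera poses recomputed only for last; use relative pose
import pickle
T3=camera_params("wrist"); e=read_eef_pos(); Twc=np.linalg.inv(np.array(T3["camera_from_world"]))
tiles=[]; meta=[]
for i,(x,y) in enumerate([(-.09,.13),(-.04,.10),(-.12,.0),(-.05,-.04)]):
    W=Twc.copy(); W[:3,3]+=np.array([*D(x,y),.21])-e; p=dict(K=T3["K"],camera_from_world=np.linalg.inv(W))
    for s,loc in ((1,(-.0405,.090)),(-1,(-.0442,-.0992))):
        u=proj(p,[*D(*loc),.035])
        if 13<u[0]<627 and 13<u[1]<300:
            c=np.round(u).astype(int)-12; im=cv2.imread(f"pics/p{i}.png")[c[1]:c[1]+25,c[0]:c[0]+25]
            t=cv2.resize(im,(250,250),interpolation=cv2.INTER_NEAREST); cv2.putText(t,f"{len(meta)}",(5,240),0,.7,(255,255,255),2); tiles.append(t); meta.append((i,s,c,p))
while len(tiles)%3: tiles.append(np.zeros_like(tiles[0]))
cv2.imwrite("pics/mon.png",np.vstack([np.hstack(tiles[k:k+3]) for k in range(0,min(len(tiles),6),3)]))
pickle.dump(meta,open("meta.pkl","wb")); print([(m[0],m[1],m[2].tolist()) for m in meta])
E
python3 mon.py
```

```text
[(0, 1, [350, 198]), (1, 1, [309, 174]), (2, 1, [382, 86]), (2, -1, [368, 243]), (3, 1, [318, 45]), (3, -1, [314, 213])]
```

View pics/mon.png

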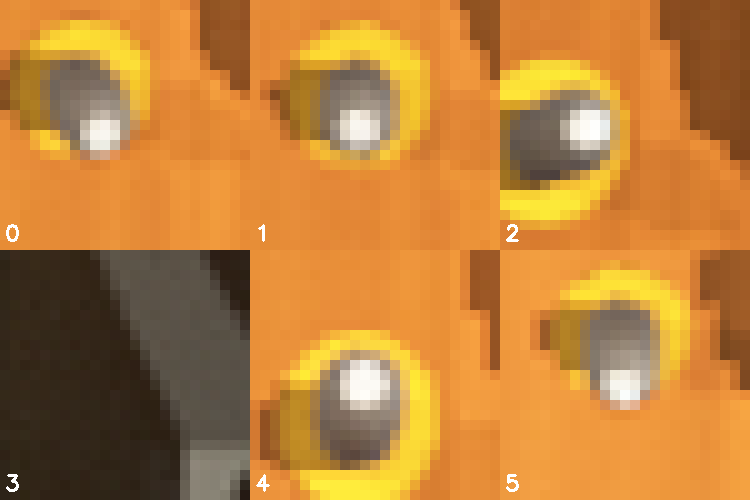

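The white pin tips show at tile px (9.5,12.8), (10.2,12.5), (8.2,12.3), (10.8,12.8) and, for the right pin in tile 5, (12,12.9). I'll convert them, grip the rail, and lower it with a force check.

Run:
```python
from h import *
import pickle
meta=pickle.load(open("meta.pkl","rb"))
L=[];Rr=[]
for k,t in {0:(9.5,12.8),1:(10.2,12.5),2:(8.2,12.3),4:(10.8,12.8),5:(12,12.9)}.items():
    i,s,c,p=meta[k]; q=ray(p,np.array(c)+t,.035)[:2]; d=q-O; print(k,s,q.round(4),(d@EX).round(4),(d@EY).round(4)); (L if s>0 else Rr).append(q)
L=np.mean(L,0);r=Rr[0];v=L-r; y=np.arctan2(-v[0],v[1]); print(L,r,np.linalg.norm(v),y,"mid",(L+r)/2)
```

```text
0 1 [0.5718 0.1933] -0.0431 0.0896
1 1 [0.5726 0.1935] -0.0423 0.0899
2 1 [0.5704 0.1931] -0.0445 0.0893
4 1 [0.5727 0.1933] -0.0422 0.0896
5 -1 [0.5633 0.0037] -0.0438 -0.1002
[0.5718744  0.19329952] [0.56330052 0.00367745] 0.1898158047313635 -0.045184858919037126 mid [0.56758746 0.09848848]
```

```bash
cat > rail2.py <<'E'
from h import *
a=np.radians(90.5); tab=[.5123,.3266]
move_gripper(.05); movel([.47,.2,.24],None,.3); move_ptp([*tab,.17],list(Q(a))); print("rail now",seen("wrist","hole_left",0),seen("wrist","hole_right",0)) if (snap("w14") is not None) else 0
movel([*tab,.052],None,.15); move_gripper(.01,60); pause(.2); print("gap",read_finger_gap(),read_grasp_force())
movel([*tab,.20],None,.15); print(read_ft_force().round(1),read_finger_gap())
movel([.48,.20,.22],list(Q(YAW)),.12)
t=np.array([.5576,.0989]); movel([*t,.15],list(Q(-.043)),.15); movel([*t,.094],None,.1); pause(.3)
F0=read_ft_force(); print("F0",F0.round(1),read_time_s())
for z in np.arange(.090,.0665,-.003):
    movel([*t,z],None,.03); F=read_ft_force()-F0; print(z.round(4),F.round(1),read_ft_torque().round(2))
    if F[2]>10: break
E
python3 rail2.py
```

```text
rail now [([0.4201, 0.3321], 0.92)] [([0.6093, 0.3349], 0.88)]
gap 0.015900609652078117 61.31335258483887
[-0.7  0.4 -3.6] 0.015917253879765326
F0 [ 0.7 -1.  -2. ] 81.0083
0.09 [-0.7  2.  -1. ] [-0.04  0.04  0.02]
0.087 [-1.   1.7 -1.6] [ 0.01  0.05 -0.02]
0.084 [-1.4  2.1 -0.6] [ 0.33  0.19 -0.06]
0.081 [-1.3  4.3 -0.8] [ 0.84  0.31 -0.1 ]
0.078 [-2.5  5.6 -1.3] [ 1.16  0.43 -0.15]
0.075 [-2.1  5.7 -0. ] [ 1.23  0.5  -0.2 ]
0.072 [-2.2  6.5 -0.1] [ 1.18  0.47 -0.11]
0.069 [-2.4  6.5 -1.1] [ 1.28  0.41 -0.16]
```

The holes are over the pins with about 6 N of side load. I'll ease sideways and seat the rail.

Run:
```python
from h import *
t=np.array([.5576,.0989]); F0=np.array([.7,-1,-2.])
t=t+[-.0006,.0015]
movel([*t,.069],None,.03); print((read_ft_force()-F0).round(1))
for z in (.068,.067,.066,.065):
    movel([*t,z],None,.02); F=read_ft_force()-F0; print(z,F.round(1),read_eef_pos().round(4))
    if F[2]>8: break
move_gripper(.035); pause(.3); print(read_finger_gap(),read_ft_force().round(1))
movel([*t,.12],None,.15); movel([.50,.12,.26],None,.25); pause(.2); snap("w15")
pt=camera_params("wrist")
for n,z in [("hole_left",.015),("hole_right",.015),("rail_tab",.067),("front_rail",.015)]:
    for q,c in seen("wrist",n,z)[:1]: d=np.array(q)-[.6106,.0967]; print(n,c,(d@EX).round(4),(d@EY).round(4))
for l in lids("wrist",.101): 
    d=np.array(l[0])-[.6106,.0967]; print(l[1],(d@EX).round(4),(d@EY).round(4))
print(read_time_s())
for n in ("ruler","price_card"): print(n,(read_camera("top") is not None) and seen("top",n,0))
```

```text
[-1.   5.  -1.4]
0.068 [-1.8  4.8  2.6] [0.5573 0.1007 0.0684]
0.067 [-2.9  4.6  7.6] [0.5574 0.1007 0.0683]
0.066 [-6.7  3.  13.3] [0.5574 0.1007 0.0683]
0.034947737526403753 [-0.9  0.2  0. ]
hole_left 0.9 -0.0435 0.0938
hole_right 0.71 -0.0457 -0.0943
rail_tab 0.82 -0.0557 0.0034
front_rail 0.91 -0.0349 -0.0002
28.8 0.0333 0.116
21.0 0.0336 0.1156
21.3 0.0439 0.0619
19.7 0.0341 0.0487
21.4 0.0206 0.0407
19.2 0.0439 -0.0039
17.9 0.0323 -0.0162
19.5 0.0178 -0.0235
23.0 0.0289 -0.0776
15.7 0.0319 -0.0807
86.4333
ruler [([0.4486, -0.1326], 0.59), ([0.4418, -0.1414], 0.57)]
price_card [([0.4254, -0.3793], 0.62), ([0.6487, 0.2222], 0.59), ([0.5846, 0.1047], 0.35)]
```

```bash
cat > card.py <<'E'
from h import *
t=[.5570,.1004]
move_gripper(0.0,30); movel([*t,.135],list(Q(YAW)),.2); F0=read_ft_force()
for z in np.arange(.106,.094,-.001):
    movel([*t,z],None,.03); F=read_ft_force()-F0
    if F[2]>8: break
print("press",z,read_eef_pos().round(4),F.round(1))
movel([*t,.16],None,.2); movel([.42,-.02,.27],None,.3); move_gripper(.07); movel([.42,-.33,.27],None,.3); pause(.2)
p=snap("w16"); print(read_time_s(),[(n,seen("wrist",n,z,f)) for n,z,f in (("price_card",0,tip_of),("price_card",.03,look_for))],tip_of("wrist","price_card")[:1],seen("wrist","ruler",0))
im=cv2.imread("pics/w16.png"); u=proj(p,[.427,-.375,0]).round(); print(u)
h=cv2.cvtColor(im,cv2.COLOR_BGR2HSV); c=u.astype(int)
np.set_printoptions(linewidth=250)
for v in range(c[1]-24,c[1]+22,3): print(v,[tuple(h[v,uu].tolist()) for uu in range(c[0]-30,c[0]+31,10)])
E
python3 card.py
```

```text
press 0.09499999999999999 [0.5569 0.1004 0.0949] [-0.4  0.6 -1.3]
96.5 [('price_card', [([0.4296, -0.3689], 0.58)]), ('price_card', [([0.4297, -0.3703], 0.91)])] [{'at': [328.1, 191.0], 'confidence': 0.58}] [([0.4465, -0.1455], 0.91)]
[326. 195.]
171 [(21, 75, 58), (19, 81, 60), (21, 78, 62), (24, 77, 63), (21, 71, 194), (28, 34, 245), (29, 31, 246)]
174 [(19, 75, 58), (20, 84, 61), (18, 75, 61), (23, 75, 61), (21, 72, 188), (27, 34, 246), (30, 29, 246)]
177 [(19, 75, 58), (17, 84, 61), (20, 85, 60), (21, 82, 59), (21, 72, 190), (27, 36, 246), (30, 30, 245)]
180 [(23, 76, 57), (20, 77, 60), (19, 82, 59), (19, 78, 62), (20, 74, 158), (27, 37, 246), (28, 33, 246)]
183 [(19, 79, 55), (18, 82, 56), (18, 72, 60), (19, 70, 62), (20, 75, 154), (26, 40, 246), (28, 36, 245)]
186 [(18, 83, 55), (19, 84, 58), (19, 79, 61), (18, 84, 61), (19, 78, 125), (25, 40, 246), (29, 35, 245)]
189 [(19, 83, 52), (18, 88, 52), (17, 127, 84), (17, 133, 100), (17, 143, 121), (24, 58, 236), (27, 37, 246)]
192 [(19, 76, 54), (22, 94, 49), (18, 141, 237), (20, 135, 241), (19, 135, 236), (21, 76, 182), (27, 36, 24
[... 167 characters left out ...]
 64, 112), (23, 71, 115), (21, 69, 122), (24, 59, 237)]
201 [(18, 75, 51), (19, 73, 118), (21, 71, 126), (22, 67, 130), (22, 73, 115), (22, 73, 137), (25, 59, 239)]
204 [(18, 72, 53), (22, 68, 120), (22, 73, 130), (23, 68, 136), (22, 72, 120), (25, 50, 180), (26, 58, 236)]
207 [(20, 78, 49), (19, 73, 129), (30, 38, 203), (28, 47, 148), (20, 72, 149), (24, 63, 234), (24, 59, 236)]
210 [(15, 76, 54), (14, 77, 50), (19, 75, 58), (20, 81, 63), (20, 74, 141), (25, 49, 246), (25, 46, 246)]
213 [(16, 72, 53), (18, 79, 55), (21, 84, 58), (20, 82, 62), (21, 75, 130), (24, 49, 244), (25, 45, 245)]
216 [(19, 69, 52), (24, 70, 55), (21, 76, 57), (20, 77, 60), (21, 77, 140), (24, 50, 246), (25, 46, 247)]
```

```bash
cat > card2.py <<'E'
from h import *
p=camera_params("wrist"); im=cv2.imread("pics/w16.png"); h=cv2.cvtColor(im,cv2.COLOR_BGR2HSV)
m=((h[...,0]>13)&(h[...,0]<24)&(h[...,1]>110)&(h[...,2]>140)).astype(np.uint8); z=np.zeros_like(m); z[170:225,285:370]=m[170:225,285:370]
n,l,s,c=cv2.connectedComponentsWithStats(z); i=1+np.argmax(s[1:,4]); print(s[i],c[i].round(1))
pts=np.argwhere(l==i)[:,::-1].astype(np.float32); rc=cv2.minAreaRect(pts); print(rc)
for b in cv2.boxPoints(rc): print(b.round(1),ray(p,b,.018)[:2].round(4))
for col in range(s[i][0],s[i][0]+s[i][2],4):
    r=np.where(l[:,col]==i)[0]; print(col,r.min(),r.max(),end=" | ")
E
python3 card2.py
```

```text
[285 219  85   6 369] [332.1 222.2]
((327.0, 221.5), (5.0, 84.0), 90.0)
[285. 219.] [ 0.3617 -0.4066]
[369. 219.] [ 0.4898 -0.4117]
[369. 224.] [ 0.4899 -0.4199]
[285. 224.] [ 0.3611 -0.4147]
285 222 224 | 289 222 224 | 293 222 224 | 297 222 224 | 301 222 224 | 305 221 224 | 309 221 224 | 313 221 224 | 317 221 224 | 321 221 224 | 325 221 224 | 329 221 224 | 333 220 224 | 337 220 224 | 341 220 224 | 345 220 224 | 349 220 224 | 353 220 224 | 357 220 224 | 361 219 224 | 365 219 224 | 369 219 224 |
```

```bash
sed -i 's/170:225/170:214/g' card2.py; python3 card2.py
```

```text
[310 189  34  10 234] [326.2 193.5]
((326.291748046875, 193.60507202148438), (7.146942615509033, 33.22245788574219), 85.03025817871094)
[309.4 191.5] [ 0.4012 -0.3648]
[342.5 188.6] [ 0.4504 -0.3624]
[343.2 195.7] [ 0.4511 -0.3734]
[310.1 198.6] [ 0.4016 -0.3758]
310 192 198 | 314 192 198 | 318 191 197 | 322 191 196 | 326 191 196 | 330 190 196 | 334 190 196 | 338 189 196 | 342 189 195 |
```

```bash
cat > card3.py <<'E'
from h import *
im=cv2.imread("pics/scene0.png"); u=proj(camera_params("scene"),[.427,-.374,.04]).astype(int); g=cv2.cvtColor(im,cv2.COLOR_BGR2GRAY)
print(u); np.set_printoptions(linewidth=200); print(g[u[1]-12:u[1]+14,u[0]-14:u[0]+16])
c=[.426,-.373]; al=np.radians(92.8)
cands=[]
for k in (0,-np.pi):
    q=inverse_kinematics([*c,.1],list(Q(al+k)))
    for e in (np.pi/2,-np.pi/2):
        q2=inverse_kinematics([.465,.09,.1],list(Q(al+k+e-np.radians(2.8)+YAW))); print(np.degrees(al+k).round(),e>0,None if q is None else np.round(q,2),None if q2 is None else np.round(q2,2))
E
python3 card3.py
```

```text
[423 186]
[[106 108 103 110 111 108 104 108 104  98  97  95  92  94  85  94  87  91  96  94  95  91  95  99  97  95  95  96  94  92]
 [104 105 108 102 107 107 106 101 104 101 101  94  95  92  92  91  89  94  92  94  97  99 102  96  98  94  98 102  99 103]
 [105 109 105 108 105 105 103 108 105 103  99 101 101  97  96 102 102 101 100 101 101 106 104 105 104 104 103 105 109 108]
 [103 108 111 109 108 109 109 104 109 105 108 107 108 105 106 107 108 105 104 104 103 105 103 110 107 109 109 106 103 103]
 [100 110 110 108 109 111 106  99 114 105 106 105 112 110 108 106 108 105 100 107 107 109 111 110 109 105 108 105 109 104]
 [ 98 109 109 110 105 103 107 110 150 115 103 101 105 100 104 109 110 108 109 104 104 107 110 107 107 107 102 104 106 100]
 [ 91 105 104 102 104 103 105 142 143 144 109  91 111 121 114 104 105 109 111 103 105 105 108 111 107 107 108 106 101 103]
 [136 120 109  95 103 100 100 137 134 138 122 120 122 162 150 112 104 111 110 107 107 103 111 111 108 107 108 107 103 109]
 [114 190 144 123 103  95  96 134 131 136 140 120 120 120 144 149 109 114 104 109 105 109 109 110 110 107 
[... 1804 characters left out ...]
  85  90 104  97 120 127 131  76  42  43  41  53 119 175]
 [107 227 237 176 102 107  38  35  43  44  49  46  47  66  80  90  93  98 104  88 103 119 132  39  44  43  43  38  38  55]
 [ 56  83 152 108  28  33  34  38  45  49  51  43  44  44  44  64  83  95  92  50  31  27  59  44  46  50  45  47  44  40]]
93.0 True [ 1.56  0.73 -1.19  1.86  0.76  1.1   1.69] [ 0.77  0.53 -1.23  2.08  0.62  0.97  2.31]
93.0 False [ 1.56  0.73 -1.19  1.86  0.76  1.1   1.69] [ 0.75  0.51 -1.19  2.08  0.59  0.95 -0.8 ]
-87.0 True [ 1.2   0.47 -0.67  1.88  0.36  0.92 -1.16] [ 0.75  0.51 -1.19  2.08  0.59  0.95 -0.8 ]
-87.0 False [ 1.2   0.47 -0.67  1.88  0.36  0.92 -1.16] [ 0.77  0.53 -1.23  2.08  0.62  0.97  2.31]
```

```bash
cat > card4.py <<'E'
from h import *
c=[.426,-.373]; al=np.radians(-87.2); move_gripper(.05)
movel([.42,-.36,.25],None,.2); move_ptp([*c,.15],list(Q(al))); pause(.1); snap("w17"); print("card",seen("wrist","price_card",0))
movel([*c,.06],None,.15); movel([*c,.023],None,.05); print(read_eef_pos().round(4),read_ft_force().round(1))
move_gripper(.015,25); pause(.2); print("gap",read_finger_gap(),read_grasp_force())
movel([*c,.12],None,.1); print(read_finger_gap(),read_grasp_force())
movel([.42,-.2,.16],None,.25); movel([.42,0,.16],None,.25)
t=np.array([.6106,.0967])+EX*(-.145)
movel([*t,.15],list(Q(np.radians(0)+YAW)),.12); movel([*t,.05],None,.15)
for z in (.027,.025,.024,.023,.022):
    movel([*t,z],None,.02); F=read_ft_force(); print(z,F.round(1))
    if F[2]>2.5: break
move_gripper(.045); movel([*t,.16],None,.15); print(read_time_s())
E
python3 card4.py
```

```text
card [([0.4288, -0.3716], 0.57)]
[ 0.4263 -0.3731  0.0231] [-0.8 -0.7 -0. ]
gap 0.014985497525660203 0.0
0.014809500799429281 0.0
0.027 [-0.3 -0.3 -0.3]
0.025 [-0.2  0.4  0.4]
0.024 [0.5 0.3 0.4]
0.023 [-0.1 -0.3 -0.4]
0.022 [-0.6 -0.5 -0.1]
110.2833
```

The card grasp missed, since the fingers closed above the block. I'll probe the counter to get the true fingertip height and relocate the card.

```bash
cat > probe.py <<'E'
from h import *
t=[.462,.10]; move_gripper(.02); movel([*t,.04],None,.2); F0=read_ft_force()
for z in np.arange(.026,.003,-.002):
    movel([*t,z],None,.03); F=read_ft_force()-F0
    if F[2]>4: break
print("touch",z,read_eef_pos().round(4),F.round(1))
movel([*t,.2],None,.25); movel([.42,0,.25],list(Q(YAW)),.3); movel([.42,-.33,.27],None,.3); move_gripper(.06); pause(.2); p=snap("w18"); print(read_time_s(),seen("wrist","price_card",0),seen("wrist","ruler",0))
E
python3 probe.py; sed -i 's/w16/w18/' card2.py; python3 card2.py
```

```text
touch 0.004000000000000017 [0.4619 0.1    0.0039] [-0.6 -0.9 -2.1]
118.6417 [([0.4294, -0.3721], 0.71)] [([0.444, -0.1403], 0.83)]
[310 188  34  10 234] [326.5 192.6]
((326.43035888671875, 192.73361206054688), (7.1523237228393555, 33.3171501159668), 84.80557250976562)
[309.5 190.7] [ 0.4014 -0.3637]
[342.7 187.7] [ 0.4506 -0.3611]
[343.3 194.8] [ 0.4514 -0.372 ]
[310.2 197.8] [ 0.4018 -0.3747]
310 191 196 | 314 191 197 | 318 190 197 | 322 190 195 | 326 190 195 | 330 189 195 | 334 189 195 | 338 189 195 | 342 188 194 |
```

```bash
cat > card5.py <<'E'
from h import *
c=[.4262,-.3725]; al=np.radians(-87.0); move_gripper(.05)
movel([.42,-.36,.25],None,.2); move_ptp([*c,.15],list(Q(al)))
movel([*c,.06],None,.15); movel([*c,.023],None,.05); F0=read_ft_force()
for z in (.016,.013,.011,.009,.007):
    move_gripper(.045); movel([*c,z],None,.03); F=read_ft_force()-F0; move_gripper(.014,25); g=read_finger_gap(); print(z,F.round(1),g,read_grasp_force())
    if g>.0165 or F[2]>4: break
E
python3 card5.py
```

```text
0.016 [ 0.3  0.6 -1. ] 0.01402475263198497 0.0
0.013 [-0.4  0.7 -0.1] 0.02143395672355985 24.52511876821518
```

```bash
cat > card6.py <<'E'
from h import *
c=[.4262,-.3725]
move_gripper(.035); F0=read_ft_force()
for z in (.010,.007):
    movel([*c,z],None,.03); F=read_ft_force()-F0; print(z,F.round(1))
    if F[2]>3: break
move_gripper(.014,25); pause(.2); zg=read_eef_pos()[2]; print("gap",read_finger_gap(),read_grasp_force(),zg)
movel([*c,.12],None,.1); print(read_finger_gap(),read_grasp_force())
movel([.42,-.2,.16],None,.25); movel([.42,0,.16],None,.25)
t=np.array([.6106,.0967])+EX*(-.145)
movel([*t,.15],list(Q(YAW)),.12); movel([*t,.05],None,.15); F0=read_ft_force()
for z in (zg+.003,zg+.0015,zg+.0005,zg-.0005):
    movel([*t,z],None,.02); F=read_ft_force()-F0; print(z.round(4),F.round(1))
    if F[2]>2: break
print(read_finger_gap()); move_gripper(.04); movel([*t,.16],None,.12); print(read_time_s())
ptp([t[0]-.02,t[1]+.03,.27],YAW); pause(.2); snap("w19"); print(seen("wrist","price_card",0))
E
python3 card6.py
```

```text
0.01 [-0.7  0.2 -0.9]
0.007 [-0.7  0.9  0.3]
gap 0.02186266807834759 25.91417044401169 0.007062414202658289
0.02198271332876393 25.861749351024628
0.0101 [-0.2  1.6 -0.4]
0.0086 [-0.4  0.6 -0.2]
0.0076 [ 0.2  2.1 -0.5]
0.0066 [0.2 1.6 0.6]
0.021948158224916022
135.6917
[([0.4626, 0.1065], 0.77)]
```

```bash
cat > fin.py <<'E'
from h import *
o=np.array([.6106,.0967]); t=o+EX*(-.053); move_gripper(0,30); movel([*t,.15],list(Q(YAW)),.2); F0=read_ft_force(); Z=None
for z in np.arange(.094,.064,-.002):
    movel([*t,z],None,.04); F=read_ft_force()-F0
    if F[2]>8: break
print("press",z,read_eef_pos().round(4),F.round(1))
movel([*t,.16],None,.2); movel([*(o+EX*-.30+EY*.02),.30],None,.25); pause(.3); snap("w20"); read_camera("top"); read_camera("scene")
for cam in ("wrist","top","scene"):
    for n,z in [("hole_left",.027),("hole_right",.027),("rail_tab",.067),("price_card",0),("jar_1",.015),("ruler",0)]:
        print(cam,n,[((np.array(q)-o)@np.c_[EX,EY]).round(3).tolist()+[c] for q,c in seen(cam,n,z)])
print(read_time_s())
E
python3 fin.py
```

```text
press 0.07599999999999998 [0.5578 0.0989 0.0776] [-3.7 -0.7  9.1]
wrist hole_left [[-0.052, 0.094, 0.76]]
wrist hole_right [[-0.05, -0.093, 0.71]]
wrist rail_tab [[-0.054, 0.003, 0.95], [-0.168, 0.013, 0.71]]
wrist price_card [[-0.147, 0.002, 0.94], [0.046, 0.114, 0.36]]
wrist jar_1 [[0.032, 0.047, 0.97], [0.033, -0.084, 0.89], [0.037, 0.115, 0.89], [0.034, -0.019, 0.77], [-0.156, -0.251, 0.72]]
wrist ruler [[-0.154, -0.244, 0.59]]
top hole_left [[-0.054, 0.106, 0.73], [-0.048, 0.012, 0.49]]
top hole_right [[-0.048, -0.098, 0.65]]
top rail_tab [[-0.06, -0.003, 0.73]]
top price_card [[-0.137, 0.002, 0.47]]
top jar_1 [[0.027, -0.082, 0.87], [0.035, -0.009, 0.73], [0.047, 0.049, 0.72], [0.04, 0.123, 0.64]]
top ruler [[-0.15, -0.241, 0.64]]
scene hole_left [[-0.048, 0.103, 0.73], [-0.044, -0.101, 0.7]]
scene hole_right [[-0.073, -0.081, 0.73], [-0.095, -0.427, 0.46]]
scene rail_tab [[-0.06, -0.004, 0.72], [-0.106, -0.058, 0.5], [-0.224, -0.177, 0.38]]
scene price_card [[-0.141, 0.002, 0.66]]
scene jar_1 [[0.022, -0.021, 0.87], [0.03, 0.053, 0.83], [0.045, -0.086, 0.78], [0.03, 0.115, 0.65], [0.026, 0.018, 0.44]]
scene ruler [[-0.143, -0.247, 0.87]]
146.4917
```

```bash
python3 -c "
from bench import *
print(sign_off())"
```

```text
the job is handed in; nothing more can be done
None
```

I handed the job in at about 146 s: four jars stand in a row against the ledge, the rail is pressed down over both pins, the ruler is flat on the counter, and the price card stands parallel in front of the display; my first grasps of the ruler and card missed, and which face of the card is its front was a guess.

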